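# Bring the swinging bottle carrier to rest over the jar

### The arm

A 6-joint arm with a two-finger parallel gripper is mounted at the origin on the work surface. World frame = base frame: x ahead of the robot, y to its left, z up, the work surface at z = 0. Lengths are in m, angles in rad, forces in N, time in s.
With the tool pointing down it reaches from about 0.325 to 0.775 m from the base axis. Payload 9.3 kg.
Tool frame: the origin (TCP) lies on the centre line of the jaws, within the pads' length; the fingertips stand robot.tcp_to_tips ahead of it and the grasp point (between the pads) lies 5 mm behind it (robot.tcp_to_tips is the distance from the TCP to the fingertips, in m); z points along the fingers, y is the line along which they close (so a half turn about z gives the same grasp; the last joint's range is limited). The gripper opens to 85 mm and grips with 20 to 120 N. Pads are 22 mm wide; open, the fingers measure 114 mm over their backs; the gripper's body (76 mm by 85 mm) begins 54 mm behind the grasp point. The pads swing forward as they close: fully open they stand 13 mm farther back than shut.
Start: joints at [-1.323, 0.259, 0.021, 1.334, 0, 1.418], TCP at [0.215, -0.506, 0.245] pointing down, gripper open.
Joint ranges: [-3.04, 3.04], [-0.91, 1.82], [-1.04, 1.36], [-1.92, 1.95], [-1.52, 1.45], [-3.14, 3.14]. Speed limits (rad/s): [2.22, 2.22, 2.79, 3.14, 3.14, 3.14].

### API

Orientations are given as a unit quaternion [w, x, y, z].
In Python, from station import robot gives the robot as it stands.
- The arm moves only by the tool move_arm, never from a script. Its argument "commands" is a list of rows, each a list of 2 entries, a list of its own where there are three numbers: the shift along the tool's x, y, z in mm, then the turn about the tool's z in degrees. In form: [[[x, y, z], roll], ...]. A call has 1 to 12 rows; each row is the pose to reach, as a shift and turn from the pose commanded when the call began, along the tool's axes at that moment; what a row does not reach only later rows make up. A row lasts 1/10 s, in which the tool goes at most 50 mm and 8.59 degrees, less where a joint would pass 70% of its speed; a pose out of reach is approached as far as the arm can. A call with a gripper value outside its range is refused whole. "jaw" is the finger opening in mm, from 0 to 85.4, set as the call begins (left out, the last holds). The fingers move at their own pace and stop on an object; "squeeze" is the grip in N (left out, the last holds). Time passes only in rows, so rows that repeat a pose let the fingers close. It gives the time, the measured TCP pose, the force, the opening and the grip force at its end, in the units of the state.
- robot.get_state(): the state, without advancing time (a new reading comes with each control period).
- robot.get_image(name): name is "scene" or "side" or "wrist"; returns a dict with "frame" (420x560x3 uint8, red, green, blue), "z_map" (420x560 float32, m along the optical axis (not along the pixel's ray), 0 where there is no reading), "fx", "fy", "cx", "cy" (pixels), "eye" and "rotation" of the camera in the world; the wrist camera has in their place "T_tool_cam" (4x4, takes a point from camera to tool coordinates, whose origin is the TCP and whose axes are the flange's). Camera axes: x right, y up, looking along -z (the intrinsics and any distortion apply to the point x, -y, -z); pixel columns grow to the right and rows downward; lengths in m; the calibration is good to about 2 mm. A picture is of the moment at which its call begins: read the wrist's pose just before it.
- robot.job_done(): hands the job in; it is judged then, once.
The state is a dict: "time_s": time; "joint_pos": joint angles; "dq": joint speeds; "joint_efforts": joint torques, N m; "ee_pos": TCP position; "tool_rot": TCP orientation; "wrist_force": force on the tool from outside, world axes, zero at the start; "moment": the same for the moment, N m; "grip_width": finger opening in m; "finger_force": force on a finger pad.
Only numpy, scipy, OpenCV 4.12 (cv2) and the standard library are available. Lean on these libraries where they do the work, as an engineer would, in place of code of your own. Each camera call takes 0.05 s, during which the arm holds its last target. There are 200 camera calls.

### The job

Take the rail trolley by its orange grip and draw it along so that the hanging bottle carrier comes off its yellow parking ledge, then bring the bottle to a stop with its spout over the open white jar on the scale, steadying the swing by moving the trolley alone. Do not touch the swinging carrier, bump it against the ledge again or let it swing more wildly than when it drops off, and leave the jar and everything else on the counter undisturbed. When the bottle has hung still over the jar's mouth for a good five seconds, let go of the grip gently and leave it hanging there, still.

Things in the scene. Friction and masses are not known exactly. Their poses are not given: they have to be found in the camera images.
- rail: fixed overhead rail: steel bar 18 mm wide, top 267 mm above the counter, along its own y between two aluminium posts (0.415 m either side of the middle, 285 mm tall). Origin on the counter below the bar's middle; y along the bar towards the parking ledge's end, x across it to the side where the bottle hangs (away from the robot), z up.
- trolley (a joint): place of the grey trolley on the rail, m: 0 at the rail's middle, growing along the rail's y towards the parking ledge; stops at -0.31 and 0.31. About 2 N of friction, stays where it is left; 0.5 kg nominal, 80 mm long.
- grip (a point): grip point on the trolley's upright orange grip, a plate 16 mm thick along the rail (close the fingers along the rail's y), 24 mm across, 50 mm tall. The point is 318 mm above the counter, 22 mm below the grip's top, 28 mm above the trolley's arm that it stands on, 55 mm from the rail's mid plane on the robot's side.
- pivot (a point): hinge axis of the swinging carrier, along the rail's x, 60 mm beyond the rail's mid plane, 275 mm above the counter, level with the grip along the rail. Nominal: swinging mass 0.96 kg, 8.6 g m2 about the pivot, centre of mass 5.8 mm below it, so it swings as a simple pendulum of length L = 1.55 m: angle'' = -(9.81 angle + trolley acceleration) / L
- spout (a point): tip of the bottle's white spout, the lowest point of the carrier, 170 mm below the pivot along the carrier (105 mm above the counter when plumb).
- ledge: yellow fixed ledge, 30 mm wide, 135 mm long along the rail; at the start the carrier's pin rests on its flat top. Origin: middle of its top edge nearest the rail's middle (133 mm up, at rail x 0.12, y 0.23); it reaches from there to +y. The pin drops off this edge as the trolley passes about 0.18 and the bottle swings; then keep the trolley below 0.15, or the pin can strike the ledge.
- jar: open white jar, loose, standing on the middle of the scale's pan: 72 mm across, mouth 64 mm across, 46 mm tall, rim 81 mm above the counter. Origin at the centre of its underside. It stands below the line along which the spout travels.
- scale: white electronic scale, fixed, 160 x 150 mm, steel pan 35 mm above the counter. Origin under its centre.
- amber_a: amber bottle, 48 mm across, 100 mm tall, bystander; origin under its centre
- amber_b: amber bottle, 60 mm across, 130 mm tall, bystander; origin under its centre
- amber_c: small amber bottle with red cap, 40 mm across, 85 mm tall, bystander; origin under its centre
- cream_jar: closed white cream jar, 64 mm across, 55 mm tall, bystander; origin under its centre
- carton: orange carton, 70 x 120 x 24 mm, bystander; origin under its centre
- mortar: white mortar bowl, 90 mm across, 60 mm tall, bystander; origin under its centre
- spatula: steel spatula lying on the counter, bystander; origin under its middle
- swing (a joint): swing angle of the carrier, rad: 0 hanging plumb (spout below the pivot), positive with the bottle towards the parking ledge (rail +y). Starts at 0.34, its pin on the ledge. Stops at -0.75, 0.75. Free hinge: a swing takes minutes to die. Period nominally 2.5 s, 2.1 to 3 s (L 1.15 to 2.15 m) with the unknown filling. Accelerating the trolley towards +y makes the bottle lag to negative.
- carrier: swinging carrier: flat aluminium bar with a dark steel counterweight (disc 52 mm across, 98 mm above the pivot), an inverted amber bottle (56 mm across) clamped below, and a brass parking pin (10 mm thick, 145 mm below the pivot) pointing away from the robot. Origin on the pivot, z up along the bar, x along the pivot axis.

How it is judged:
On the way, in this order (a step that is already met when the one before it is completed fails the run):
1. the carrier is drawn off its parking ledge (trolley below 0.15) (value of joint trolley below 0.15 m).
2. the spout hangs still over the jar for 4 s (horizontal distance between spout and jar below 0.025 m and value of joint swing between -0.1 and 0.1 rad and velocity of joint swing between -0.25 and 0.25 rad/s and velocity of joint trolley between -0.1 and 0.1 m/s), for 4 s.
At the end, for the whole second after the job is handed in: the spout is within 25 mm of the jar's axis (horizontally), the swing angle within 0.1 rad of plumb and slower than 0.25 rad/s, the trolley stands still (below 0.1 m/s), the jar stands where it was; the grip is released (all of step 2 and linear speed of jar below 0.03 m/s and distance of jar from where it was at the start of the episode below 0.015 m); the robot touches nothing.
It fails at once if the robot touches the swinging carrier (over 1 N) (contact force between any of the fingers, the arm and carrier above 1 N).
It fails at once if the carrier bumps the parking ledge (over 3 N) (contact force between carrier and ledge above 3 N).
It fails at once if the carrier swings wildly (beyond 0.5 rad) (value of joint swing above 0.5 rad or value of joint swing below -0.5 rad).
It fails at once if the jar is pushed (over 15 mm) (distance of jar from where it was at the start of the episode above 0.015 m).
It fails at once if another thing on the counter is moved (over 30 mm) (distance of any of amber_a, amber_b, amber_c, cream_jar, carton, mortar, spatula from where it was at the start of the episode above 0.03 m).
It also fails if it takes over 58 s, if anything falls off the work surface, if the arm or the gripper's body presses on something with over 40 N, if the wrist force passes 120 N, or if a joint passes its speed limit or range.

## Working session

There is one attempt and no reset: what is moved stays moved. The work goes in short steps, Python scripts to look and compute and a tool call to move; the robot and the scene stay as the last step left them, time stands still between calls to the robot, and variables do not carry over. Pictures are saved under pics/ and viewed, at most 10 in all, crops included, and the job is handed in when it is done.

Besides the shell and the picture viewer there is one more tool, called after "Call:" by a JSON object that holds its "api" and its "payload", one argument or row to a line. move_arm: Moves the arm, as the interface text tells. Its arguments: {"type":"object","properties":{"commands":{"type":"array"},"jaw":{"type":"number"},"squeeze":{"type":"number"}},"required":["commands"]}

```bash
ls; mkdir -p pics; cat > h.py <<'E'
from station import robot
import numpy as np, cv2
def pts(im):
    h,w=im["z_map"].shape; u,v=np.meshgrid(np.arange(w),np.arange(h)); z=im["z_map"]
    c=np.stack([(u-im["cx"])/im["fx"]*z,-(v-im["cy"])/im["fy"]*z,-z],-1)
    return c@np.array(im["rotation"]).T+np.array(im["eye"])
E
python3 - <<'E'
from h import *
s=robot.get_state(); print(s, robot.tcp_to_tips)
for n in ("scene","side"):
    im=robot.get_image(n); cv2.imwrite(f"pics/{n}0.png",im["frame"][:,:,::-1]); np.savez(f"{n}0.npz",**im)
    print(n,[ (k,np.array(im[k]).tolist()) for k in im if k not in("frame","z_map")])
E
```

```text
pics
{'time_s': 0.0, 'joint_pos': array([-1.32262946e+00,  2.59189984e-01,  2.07162294e-02,  1.33367835e+00,
        1.05729588e-05,  1.41817429e+00]), 'dq': array([-6.03152274e-04, -1.30819551e-03,  9.36418641e-05,  5.62619623e-04,
        9.54925537e-04, -1.19021327e-03]), 'joint_efforts': array([ 7.17808671e-04, -5.55642915e+01,  3.44525635e+01,  1.36467870e-02,
       -2.99613148e-04, -1.71839577e-06]), 'ee_pos': array([ 0.21449893, -0.50615137,  0.24464943]), 'tool_rot': array([-6.77365922e-04,  9.79987912e-01,  1.99055855e-01, -2.70915272e-05]), 'wrist_force': array([ 0.75138522, -1.13816514, -0.38175449]), 'moment': array([ 0.04782221,  0.01718839, -0.00437996]), 'finger_force': 0.0, 'grip_width': 0.08529350783581867} 0.014
scene [('fx', 491.8457811418476), ('fy', 491.8457811418476), ('cx', 269.2985779987017), ('cy', 207.4703301830797), ('eye', [1.4439917471093535, -0.4142919830910422, 1.2963896370382866]), ('rotation', [0.787770575162376, 0.30172849345427255, 0.18816600713944148, 0.5029622161786648])]
side [('fx', 484.47380098285015), ('fy', 484.47380098285015), ('cx', 275.81079802672406), ('cy', 215.69497651365754), ('eye', [-0.07374444846652946, -0.792172425167984, 1.3401411444260745]), ('rotation', [0.8867492181389546, 0.3390674934815553, -0.11833451401912376, -0.2910429552247331])]
```

View pics/scene0.png

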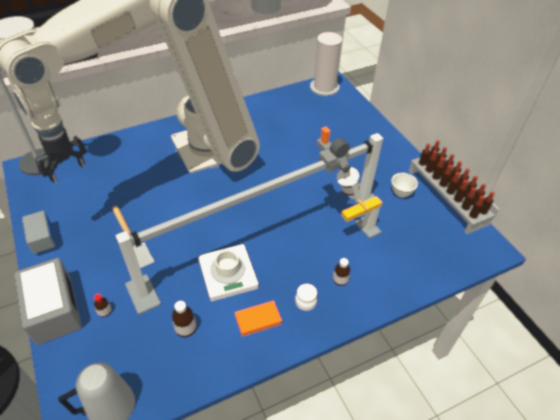

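View pics/side0.png

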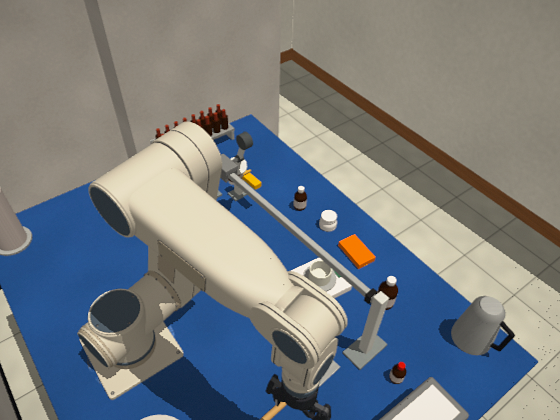

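The scene view shows the grip at about (325,135), the jar at (228,262), the ledge at (362,208), and rail posts at about (375,145) and (127,240). In the side view the arm hides the grip; the jar is at (320,272).

```bash
cat > h.py <<'E'
from station import robot
import numpy as np, cv2
from scipy.spatial.transform import Rotation as R
def rot(im): return R.from_quat(np.array(im["rotation"]),scalar_first=True).as_matrix()
def pts(im):
    h,w=im["z_map"].shape; u,v=np.meshgrid(np.arange(w),np.arange(h)); z=im["z_map"]
    c=np.stack([(u-im["cx"])/im["fx"]*z,-(v-im["cy"])/im["fy"]*z,-z],-1)
    return c@rot(im).T+np.array(im["eye"])
def ray(im,u,v,h):
    d=rot(im)@np.array([(u-im["cx"])/im["fx"],-(v-im["cy"])/im["fy"],-1]); e=np.array(im["eye"]); return e+d*(h-e[2])/d[2]
E
python3 - <<'E'
from h import *
for n in ("scene","side"):
    im=dict(np.load(f"{n}0.npz")); P=pts(im); f=im["frame"]; hsv=cv2.cvtColor(f,cv2.COLOR_RGB2HSV); H,S,V=cv2.split(hsv)
    ok=im["z_map"]>0
    print(n)
    # bar top
    m=ok&(abs(P[...,2]-.267)<.006)&(S<60)&(P[...,0]>.2)&(P[...,0]<.9)&(abs(P[...,1])<.7)
    q=P[m]
    l=cv2.fitLine(q[:,:2].astype(np.float32),cv2.DIST_HUBER,0,.01,.01).ravel()
    print("bar",m.sum(),l,np.ptp(q,axis=0),q.min(0),q.max(0))
    for nm,lo,hi in (("orange",3,16),("yellow",19,32)):
        m=(ok&(H>=lo)&(H<=hi)&(S>190)&(V>120)).astype(np.uint8)
        k,lab,st,c=cv2.connectedComponentsWithStats(m)
        for i in range(1,k):
            if st[i,4]>25: q=P[lab==i]; print(nm,st[i],np.median(q,0).round(3),np.percentile(q,3,axis=0).round(3),np.percentile(q,97,axis=0).round(3))
    # jar rim
    m=(ok&(abs(P[...,2]-.081)<.005)&(S<60)&(V>120)).astype(np.uint8)
    k,lab,st,c=cv2.connectedComponentsWithStats(m)
    for i in range(1,k):
        if st[i,4]>40:
            q=P[lab==i]; print("rim",st[i],q.mean(0).round(3),((q.min(0)+q.max(0))/2).round(4),np.ptp(q,axis=0).round(3))
    m=ok&(P[...,2]>.278)&(P[...,2]<.29)&(P[...,0]>.2)&(S<70)
    m=m.astype(np.uint8);k,lab,st,c=cv2.connectedComponentsWithStats(m)
    for i in range(1,k):
        if st[i,4]>15:
            q=P[lab==i]; print("post?",st[i],q.mean(0).round(3),np.ptp(q,axis=0).round(3))
    m=(ok&(abs(P[...,2]-.035)<.006)&(S<60)).astype(np.uint8);k,lab,st,c=cv2.connectedComponentsWithStats(m)
    for i in range(1,k):
        if st[i,4]>100: 
            q=P[lab==i]; print("pan",st[i],cv2.minAreaRect(q[:,:2].astype(np.float32)))
E
```

```text
scene
bar 1493 [ 0.0714667  -0.99744296  0.54027945 -0.12460434] [0.38265943 0.98036753 0.01192616] [ 0.20115955 -0.55524486  0.26101301] [0.58381898 0.42512267 0.27293918]
orange [322 129   6  14  61] [0.463 0.239 0.321] [0.452 0.236 0.297] [0.471 0.244 0.34 ]
orange [237 303  43  31 232] [ 0.818 -0.141  0.021] [ 0.755 -0.193  0.011] [ 0.828 -0.081  0.027]
yellow [365 198  15  12 103] [0.631 0.339 0.13 ] [0.615 0.318 0.121] [0.643 0.361 0.137]
yellow [343 205  23  15 182] [0.635 0.265 0.131] [0.619 0.235 0.122] [0.648 0.301 0.136]
rim [315  25  30   9  61] [-0.467  0.808  0.081] [-0.4666  0.8144  0.0808] [0.03  0.168 0.01 ]
rim [284  32  30  10  62] [-0.468  0.637  0.081] [-0.4706  0.64    0.0808] [0.026 0.157 0.01 ]
rim [412  39  32  26  83] [-0.103  1.124  0.081] [-0.1065  1.1216  0.081 ] [0.239 0.027 0.01 ]
rim [145  64  32  11  70] [-0.468 -0.041  0.082] [-0.4688 -0.041   0.0811] [0.024 0.14  0.009]
rim [ 73  73  71  20 146] [-0.468 -0.269  0.081] [-0.4687 -0.2683  0.081 ] [0.025 0.301 0.01 ]
rim [463  79  48  41 134] [0.282 1.124 0.081] [0.2928 1.1243 0.081 ] [0.285 0.018 0.01 
[... 3581 characters left out ...]
491053357720375), 89.6957015991211)
pan [187  57  52  22 104] ((0.9852856993675232, 1.123223066329956), (0.29842525720596313, 0.029194120317697525), 0.5586523413658142)
pan [ 70 106  37  16 103] ((0.33253729343414307, 1.1251728534698486), (0.02248580940067768, 0.1695275455713272), 89.29659271240234)
pan [  2 119  67  27 166] ((0.10266302525997162, 1.1256232261657715), (0.025929227471351624, 0.28366467356681824), 89.0073013305664)
pan [316 269  32  26 265] ((0.6182170510292053, -0.20051506161689758), (0.08669744431972504, 0.07612431049346924), 11.97612190246582)
pan [454 322  37  29 111] ((0.8096253871917725, -0.5869715213775635), (0.05058864504098892, 0.11431834101676941), 9.977546691894531)
```

```bash
cat >> h.py <<'E'
O=np.array([.528,-.004]); YR=np.array([-.070,.9975]); XR=np.array([.9975,.070])
def rail(P): d=P[...,:2]-O; return np.stack([d@XR,d@YR,P[...,2]],-1)
E
python3 - <<'E'
from h import *
from scipy.optimize import least_squares
for n in ("scene","side"):
    im=dict(np.load(f"{n}0.npz")); P=pts(im); Q=rail(P); z=P[...,2]; S=cv2.cvtColor(im["frame"],cv2.COLOR_RGB2HSV)[...,1]
    m=(abs(z-.079)<.006)&(abs(P[...,0]-.6)<.07)&(abs(P[...,1]+.15)<.07)&(S<60)
    q=P[m]; r=least_squares(lambda c:np.hypot(q[:,0]-c[0],q[:,1]-c[1])-.034,[.6,-.15],loss="soft_l1",f_scale=.003)
    print(n,"jar",r.x,rail(np.array([*r.x,0])),m.sum(),np.abs(r.fun).mean())
    m=(z>.031)&(z<.085)&(abs(P[...,0]-.6)<.1)&(abs(P[...,1]+.15)<.12)&(S<60)
    print("scale",cv2.minAreaRect(P[m][:,:2].astype(np.float32)))
    m=(abs(Q[...,1]-.25)<.14)&(Q[...,0]>.025)&(Q[...,0]<.11)&(z>.09)&(z<.42)&~((z<.145)&(Q[...,0]>.1))
    for lo in np.arange(.09,.42,.02):
        k=m&(z>=lo)&(z<lo+.02)
        if k.sum(): print(round(lo,2),k.sum(),np.median(Q[k],0).round(3),np.ptp(Q[k],axis=0).round(3),im["frame"][k].mean(0).round())
E
```

```text
scene jar [ 0.60249231 -0.15476448] [ 0.06375257 -0.15560203  0.        ] 118 0.0015921845931853463
scale ((0.6062869429588318, -0.1533312201499939), (0.14518675208091736, 0.1539609432220459), 84.76384735107422)
0.11 6 [0.066 0.298 0.126] [0.012 0.018 0.015] [134. 136. 138.]
0.13 29 [0.095 0.296 0.138] [0.034 0.022 0.017] [164. 154. 135.]
0.15 39 [0.093 0.282 0.163] [0.041 0.047 0.018] [133. 129. 121.]
0.17 65 [0.085 0.274 0.18 ] [0.045 0.057 0.02 ] [142. 138. 130.]
0.19 64 [0.086 0.27  0.199] [0.044 0.056 0.02 ] [140. 136. 129.]
0.21 174 [0.07  0.255 0.224] [0.067 0.053 0.02 ] [200. 198. 191.]
0.23 164 [0.065 0.275 0.238] [0.075 0.084 0.02 ] [196. 197. 193.]
0.25 45 [0.029 0.243 0.262] [0.047 0.054 0.019] [109. 109. 105.]
0.27 97 [0.062 0.245 0.279] [0.049 0.076 0.02 ] [106. 107. 104.]
0.29 33 [0.064 0.243 0.3  ] [0.013 0.025 0.019] [137. 137. 132.]
0.31 29 [0.064 0.236 0.319] [0.007 0.024 0.018] [135. 133. 125.]
0.33 21 [0.074 0.219 0.347] [0.029 0.04  0.015] [91. 92. 88.]
0.35 90 [0.075 0.211 0.361] [0.031 0.05  0.019] [78. 81. 79.]
0.37 160 [0.068 0.21  0.383] [0.035 0.052 0.02 ]
[... 542 characters left out ...]
6.]
0.19 9 [0.056 0.253 0.2  ] [0.022 0.013 0.017] [101.  93.  84.]
0.21 67 [0.062 0.249 0.225] [0.056 0.038 0.015] [193. 190. 179.]
0.23 46 [0.061 0.262 0.235] [0.038 0.058 0.018] [187. 184. 175.]
0.25 12 [0.053 0.251 0.258] [0.017 0.019 0.019] [92. 90. 85.]
0.27 58 [0.047 0.249 0.28 ] [0.042 0.029 0.017] [80. 81. 79.]
0.29 23 [0.053 0.242 0.301] [0.01  0.026 0.018] [112. 111. 107.]
0.31 20 [0.053 0.233 0.32 ] [0.01  0.027 0.018] [111. 110. 104.]
0.33 12 [0.043 0.222 0.347] [0.015 0.034 0.008] [50. 57. 66.]
0.35 63 [0.043 0.209 0.363] [0.031 0.048 0.019] [44. 46. 46.]
0.37 112 [0.049 0.206 0.382] [0.036 0.053 0.02 ] [63. 66. 66.]
0.39 45 [0.053 0.219 0.392] [0.031 0.034 0.005] [77. 81. 82.]
```

Call:
{"api": "move_arm", "payload": {
  "commands": [
    [[0,0,-50],-8],
    [[20,-20,-100],-16],
    [[50,-55,-140],-24],
    [[80,-90,-170],-32],
    [[110,-125,-185],-40],
    [[140,-160,-185],-48],
    [[170,-195,-185],-56],
    [[200,-230,-185],-64],
    [[235,-270,-185],-72],
    [[270,-310,-185],-80],
    [[305,-350,-185],-88],
    [[340,-390,-185],-96]
  ],
  "jaw": 70
}}

```text
time_s: 1.3
ee_pos: [0.369, -0.0318, 0.4303]
tool_rot: [0.0, 0.505, 0.863, 0.0]
wrist_force: [1.9, -0.6, -0.6]
grip_width: 0.0698
finger_force: 0.0
```

Call:
{"api": "move_arm", "payload": {
  "commands": [
    [[20,21,0],-8],
    [[46,48,0],-16],
    [[72,76,0],-24],
    [[98,104,0],-32],
    [[124,131,0],-40],
    [[150,158,0],-48],
    [[172,181,0],-56],
    [[182,192,0],-62],
    [[182,192,0],-65],
    [[182,192,0],-65],
    [[182,192,0],-65]
  ]
}}

```text
time_s: 2.4
ee_pos: [0.449, 0.2182, 0.4301]
tool_rot: [-0.0, -0.034, 0.999, -0.0]
wrist_force: [-0.3, -0.7, 0.7]
grip_width: 0.07
finger_force: 0.0
```

```bash
python3 - <<'E'
from h import *
s=robot.get_state(); q=s["tool_rot"]
M=R.from_quat(q,scalar_first=True).as_matrix(); print(s["time_s"],s["ee_pos"],s["joint_pos"].round(3)); print(M.round(4))
im=robot.get_image("wrist"); cv2.imwrite("pics/w1.png",im["frame"][:,:,::-1])
T=np.array(im["T_tool_cam"]); print(T.round(3))
H,S,V=cv2.split(cv2.cvtColor(im["frame"],cv2.COLOR_RGB2HSV)); z=im["z_map"]
u,v=np.meshgrid(np.arange(560),np.arange(420))
c=np.stack([(u-im["cx"])/im["fx"]*z,-(v-im["cy"])/im["fy"]*z,-z],-1)
P=(c@T[:3,:3].T+T[:3,3])@M.T+s["ee_pos"]
m=((H>=3)&(H<=16)&(S>150)&(z>0)).astype(np.uint8); k,lab,st,_=cv2.connectedComponentsWithStats(m)
for i in range(1,k):
    if st[i,4]>100: 
        p=P[lab==i]; t=p[p[:,2]>p[:,2].max()-.006]; print(st[i],p.min(0).round(3),p.max(0).round(3),"top",cv2.minAreaRect(t[:,:2].astype(np.float32)),rail(t.mean(0)))
E
```

```text
2.4 [0.44895639 0.21822907 0.43012185] [ 0.284  0.187  0.394  1.778 -0.     0.217]
[[-9.977e-01 -6.740e-02 -4.000e-04]
 [-6.740e-02  9.977e-01 -2.000e-04]
 [ 4.000e-04 -1.000e-04 -1.000e+00]]
[[-0.001  0.948  0.318  0.082]
 [ 1.     0.001  0.001  0.001]
 [ 0.001  0.318 -0.948 -0.128]
 [ 0.     0.     0.     1.   ]]
[303 201  25  47 550] [0.442 0.237 0.291] [0.465 0.254 0.341] top ((0.4534052908420563, 0.24605032801628113), (0.022386159747838974, 0.015740739181637764), 4.819414138793945) [-0.06107897  0.25416481  0.33863713]
[ 61 293  66  43 622] [ 0.446 -0.187  0.001] [0.824 0.163 0.467] top ((0.445761114358902, 0.16290217638015747), (0.0, 0.0), 0.0) [-0.07035013  0.17224165  0.46697329]
[542 298  18  20 212] [0.627 0.654 0.113] [0.655 0.68  0.14 ] top ((0.6411064267158508, 0.6616747975349426), (0.011592157185077667, 0.003763931104913354), 4.290283679962158) [0.15963444 0.65627834 0.1362326 ]
[535 319  25  34 376] [0.667 0.654 0.109] [0.732 0.712 0.148] top ((0.6810470819473267, 0.6646462082862854), (0.014627889730036259, 0.009857765398919582), 10.67103385925293) [0.19855497 0.65624133 0.14526342]
[527 339  33  39 481] [0.707 0.654 0.099] [0.772 0.72  0.147] top ((0.7215431332588196, 0.6672840714454651), (0.016299176961183548, 0.013980042189359665), 16.5169677734375) [0.23856761 0.65563359 0.14552277]
[519 358  28  25 275] [0.746 0.654 0.095] [0.773 0.695 0.148] top ((0.7596641182899475, 0.6670573949813843), (0.01451144553720951, 0.011348730884492397), 50.2488899230957) [0.27736039 0.6527727  0.14571506]
```

View pics/w1.png

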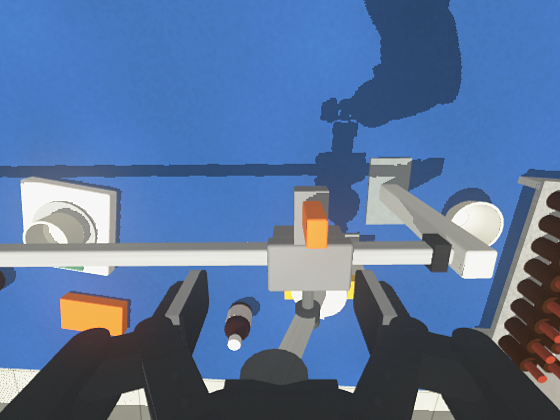

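The wrist picture shows the grip at (315,222), between the open fingers' lines, slightly off the commanded spot. I'll check again once the arm has settled.

Call:
{"api": "move_arm", "payload": {
  "commands": [
    [[0,0,0],0],
    [[0,0,0],0],
    [[0,0,0],0]
  ]
}}

```text
time_s: 2.75
ee_pos: [0.449, 0.2181, 0.4304]
tool_rot: [0.0, -0.034, 0.999, 0.0]
wrist_force: [-0.1, 0.6, -0.2]
grip_width: 0.07
finger_force: 0.0
```

```bash
cat > w.py <<'E'
from h import *
s=robot.get_state(); q=s["tool_rot"]
M=R.from_quat(q,scalar_first=True).as_matrix(); print(s["time_s"],s["ee_pos"],np.abs(s["dq"]).max(),M[:,0].round(4))
im=robot.get_image("wrist"); T=np.array(im["T_tool_cam"])
H,S,V=cv2.split(cv2.cvtColor(im["frame"],cv2.COLOR_RGB2HSV)); z=im["z_map"]
u,v=np.meshgrid(np.arange(560),np.arange(420))
c=np.stack([(u-im["cx"])/im["fx"]*z,-(v-im["cy"])/im["fy"]*z,-z],-1)
P=(c@T[:3,:3].T+T[:3,3])@M.T+s["ee_pos"]
m=(H>=3)&(H<=16)&(S>150)&(z>0)&(abs(P[...,2]-.32)<.04)
p=P[m]; t=p[p[:,2]>.334]; r=cv2.minAreaRect(t[:,:2].astype(np.float32)); print("top",len(t),r,rail(np.array([*r[0],.34])))
E
python3 w.py
```

```text
2.75 [0.44896357 0.21806674 0.43041838] 0.002103265481569655 [-9.977e-01 -6.830e-02 -3.000e-04]
top 195 ((0.453784316778183, 0.2459600418806076), (0.023132069036364555, 0.01566898263990879), 5.290409564971924) [-0.05653294  0.25453024  0.34      ]
```

Call:
{"api": "move_arm", "payload": {
  "commands": [
    [[-7,27,0],0],
    [[-7,27,25],0],
    [[-7,27,50],0],
    [[-7,27,75],0],
    [[-7,27,95],0],
    [[-7,27,110],0],
    [[-7,27,117],0],
    [[-7,27,117],0],
    [[-7,27,117],0]
  ]
}}

```text
time_s: 3.7
ee_pos: [0.4543, 0.2458, 0.314]
tool_rot: [0.0, -0.035, 0.999, 0.0]
wrist_force: [0.8, -0.1, 0.1]
grip_width: 0.0701
finger_force: 0.0
```

```bash
python3 - <<'E'
from h import *
s=robot.get_state(); print(s["time_s"],s["ee_pos"],s["wrist_force"],s["joint_pos"].round(3))
im=robot.get_image("wrist"); cv2.imwrite("pics/w2.png",im["frame"][:,:,::-1])
E
```

```text
3.7 [0.45432272 0.24578675 0.31400852] [ 0.76520785 -0.11905376  0.12562332] [ 0.333  0.189  0.103  1.483 -0.     0.264]
```

View pics/w2.png

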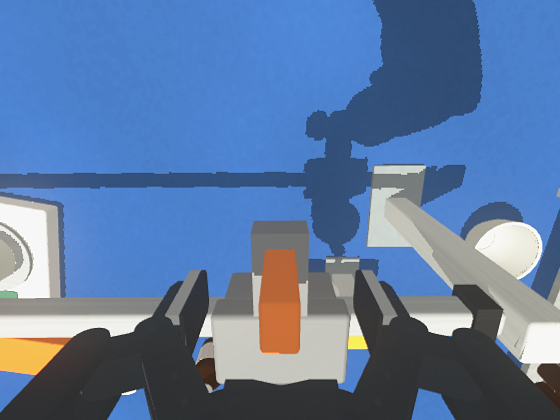

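The grip stands centred between the fingers at (280,300), so I'll close.

Call:
{"api": "move_arm", "payload": {
  "commands": [
    [[0,0,0],0],
    [[0,0,0],0],
    [[0,0,0],0],
    [[0,0,0],0],
    [[0,0,0],0],
    [[0,0,0],0],
    [[0,0,0],0]
  ],
  "jaw": 0,
  "squeeze": 60
}}

```text
time_s: 4.45
ee_pos: [0.4542, 0.2457, 0.3136]
tool_rot: [0.0, -0.035, 0.999, 0.0]
wrist_force: [-0.6, -0.9, 4.9]
grip_width: 0.0154
finger_force: 59.2
```

```bash
cat > th.py <<'E'
from h import *
def meas():
    s=robot.get_state(); im=robot.get_image("scene"); Q=rail(pts(im)); z=Q[...,2]
    tr=rail(np.array(s["ee_pos"]))[1]
    m=(abs(Q[...,0]-.065)<.035)&(z>.335)&(z<.42)&(abs(Q[...,1]-tr)<.1)
    d=Q[m]; lo,hi=np.percentile(d[:,1],[2,98])
    a=(abs(Q[...,0]-.07)<.045)&(z>.15)&(z<.21)&(abs(Q[...,1]-tr)<.2); b=Q[a]
    # bottle axis at z~.18
    bl,bh=np.percentile(b[:,1],[2,98]) if a.sum()>20 else (np.nan,)*2
    return s["time_s"],tr,(lo+hi)/2-tr,(bl+bh)/2-tr,np.median(b[:,2]) if a.sum()>20 else np.nan,m.sum(),a.sum(),im
if __name__=="__main__":
    for _ in range(2): r=meas(); print(np.array(r[:-1]).round(4))
    cv2.imwrite("pics/th.png",r[-1]["frame"][100:310:1,80:440,::-1])
    s=robot.get_state(); print(s["ee_pos"],s["tool_rot"])
E
python3 th.py
```

```text
[ 4.450e+00  2.543e-01 -3.660e-02  2.540e-02  1.833e-01  2.950e+02
  1.660e+02]
[ 4.500e+00  2.543e-01 -3.580e-02  2.410e-02  1.843e-01  2.940e+02
  1.740e+02]
[0.45416095 0.24575505 0.3135825 ] [ 2.81045012e-04 -3.46325918e-02  9.99400071e-01  4.42881383e-05]
```

Call:
{"api": "move_arm", "payload": {
  "commands": [
    [[0,-5,0],0],
    [[0,-17,0],0],
    [[0,-32,0],0],
    [[0,-47,0],0],
    [[0,-62,0],0],
    [[0,-77,0],0],
    [[0,-92,0],0],
    [[0,-107,0],0],
    [[0,-120,0],0],
    [[0,-132,0],0],
    [[0,-140,0],0],
    [[0,-145,0],0]
  ]
}}

```text
time_s: 5.75
ee_pos: [0.465, 0.1004, 0.3136]
tool_rot: [0.001, -0.034, 0.999, 0.0]
wrist_force: [5.0, 2.4, 4.1]
grip_width: 0.0154
finger_force: 59.6
```

```bash
cat > fit.py <<'E'
from th import *
import sys
from scipy.optimize import least_squares
n=int(sys.argv[1]); D=[]
for _ in range(n): r=meas(); D.append(r[:7])
D=np.array(D); np.save(sys.argv[2],D)
t=D[:,0]; b=D[:,3]; d=D[:,2]
raw=np.arctan((b-d)/(.098+.275-D[:,4])); raw=np.where(np.isfinite(raw),raw,np.nan)
rd=-np.arcsin(np.clip((d+.0045)/.098,-1,1))
print(np.c_[t,D[:,1],raw,rd,D[:,5:7]][::3].round(3))
t0=t[-1]; lock=len(sys.argv)>3
def th(p): return p[0]*np.cos(p[3]*(t-t0))+p[1]*np.sin(p[3]*(t-t0))
for nm,y in (("line",raw),("disc",rd)):
    k=np.isfinite(y)
    f=lambda p:(np.r_[((th(p)+p[2])-y)[k], (p[3]-float(sys.argv[3]))*10 if lock else 0])
    best=min((least_squares(f,[.2,s*.2,0,w],loss="soft_l1",f_scale=.02) for w in (2.3,2.6,2.9) for s in(1,-1)),key=lambda r:r.cost)
    p=best.x; print(nm,"theta,thdot at",t0,p[0],p[1]*p[3],"bias",p[2],"w",p[3],"amp",np.hypot(p[0],p[1]),"L",9.81/p[3]**2,"res",np.std(best.fun))
s=robot.get_state(); print(s["time_s"],s["ee_pos"],s["wrist_force"])
E
python3 fit.py 44 f1.npy
```

```text
[[ 5.75e+00  1.09e-01 -9.20e-02 -6.30e-02  3.21e+02  2.28e+02]
 [ 5.90e+00  1.08e-01 -2.32e-01 -2.06e-01  3.23e+02  2.45e+02]
 [ 6.05e+00  1.08e-01 -3.36e-01 -3.21e-01  3.25e+02  2.59e+02]
 [ 6.20e+00  1.09e-01 -3.84e-01 -3.77e-01  3.18e+02  2.67e+02]
 [ 6.35e+00  1.09e-01 -3.95e-01 -3.87e-01  3.18e+02  2.64e+02]
 [ 6.50e+00  1.09e-01 -3.56e-01 -3.41e-01  3.22e+02  2.64e+02]
 [ 6.65e+00  1.09e-01 -2.70e-01 -2.50e-01  3.25e+02  2.50e+02]
 [ 6.80e+00  1.09e-01 -1.38e-01 -1.19e-01  3.20e+02  2.30e+02]
 [ 6.95e+00  1.09e-01  3.00e-03  3.00e-02  3.19e+02  2.07e+02]
 [ 7.10e+00  1.09e-01  1.63e-01  1.62e-01  3.17e+02  1.91e+02]
 [ 7.25e+00  1.09e-01  2.70e-01  2.71e-01  3.21e+02  1.80e+02]
 [ 7.40e+00  1.09e-01  3.30e-01  3.41e-01  3.21e+02  1.68e+02]
 [ 7.55e+00  1.09e-01  3.42e-01  3.58e-01  3.19e+02  1.68e+02]
 [ 7.70e+00  1.09e-01  3.07e-01  3.13e-01  3.23e+02  1.70e+02]
 [ 7.85e+00  1.09e-01  2.11e-01  2.14e-01  3.17e+02  1.84e+02]]
line theta,thdot at 7.9 0.20316020130256557 -0.8241084231341813 bias -0.03039362605437486 w 2.588270202565861 amp 0.3776948667866802 L 1.4643664906077625 res 0.007528924873214923
disc theta,thdot at 7.9 0.19227302325063267 -0.836504020463238 bias -0.016978953519354387 w 2.610103847088868 amp 0.3737388811858128 L 1.4399699656426836 res 0.003419057324549124
7.95 [0.46497478 0.10041004 0.31357257] [ 4.09850131 -2.40046484  4.48821843]
```

```bash
cat > plan.py <<'E'
import numpy as np,sys
from scipy.optimize import minimize
# args: p0 th thd L N target lag
def sim(p0,rows,th,w,L,lag=.035,extra=.4,dt=.01):
    N=len(rows); T=np.arange(0,N*.1+extra,dt)
    cmd=lambda t:np.interp(t-lag,np.arange(N+1)*.1,np.r_[p0,rows])
    P=(cmd(T-.04)+cmd(T-.02)+cmd(T)+cmd(T+.02)+cmd(T+.04))/5   # light smoothing
    A=np.gradient(np.gradient(P,dt),dt); out=[]
    for a in A:
        w+=-(9.81*np.sin(th)+a*np.cos(th))/L*dt; th+=w*dt; out.append((th,w))
    return T,P,np.array(out)
def plan(p0,th,w,L,N,tgt,lim=(-.27,.125),vmax=.034,amax=.014):
    full=lambda x:np.r_[x,tgt,tgt,tgt]
    end=lambda x:sim(p0,full(x),th,w,L,extra=.1)[2][-1]*[10,4]
    d2=lambda x:np.diff(np.r_[p0,p0,full(x)],2)
    d1=lambda x:np.diff(np.r_[p0,full(x)])
    x0=np.linspace(p0,tgt,N-2)[1:]
    r=minimize(lambda x:1e3*np.sum(d2(x)**2),x0,method="SLSQP",bounds=[lim]*len(x0),options=dict(maxiter=80),
      constraints=[dict(type="eq",fun=end),dict(type="ineq",fun=lambda x:100*np.r_[amax-d2(x),amax+d2(x),vmax-d1(x),vmax+d1(x)])])
    return r,full(r.x)
if __name__=="__main__":
    p0,th,w,L,N,tgt=map(float,sys.argv[1:7])
    r,rows=plan(p0,th,w,L,int(N),tgt); print(r.message,r.fun)
    rows=np.round(rows,3); print("rel mm",((rows-p0)*1000).round().astype(int).tolist()); print("max v,a mm/row",np.abs(np.diff(np.r_[p0,rows])).max()*1e3,np.abs(np.diff(np.r_[p0,p0,rows],2)).max()*1e3)
    for LL in (L*.97,L,L*1.03):
        T,P,o=sim(p0,rows,th,w,LL); print(LL,"range",o[:,0].min(),o[:,0].max(),"final",o[-1]," P",P.min(),P.max())
    T,P,o=sim(p0,rows,th,w,L); print(o[::12,0].round(2))
E
# state at 7.95 from disc fit
python3 - <<'E'
import numpy as np
t=.05;w=2.61;a,b=.1923,-.8365
print(a*np.cos(w*t)+b/w*np.sin(w*t), -a*w*np.sin(w*t)+b*np.cos(w*t))
E
for N in 36 44; do python3 plan.py .1086 .149 -.894 1.43 $N -.152; done
```

```text
0.14895847799241038 -0.894699791818825
Optimization terminated successfully 1.3017594232876875
rel mm [-6, -19, -39, -66, -98, -132, -166, -200, -234, -267, -298, -323, -340, -348, -347, -337, -319, -293, -264, -232, -200, -170, -146, -128, -117, -116, -123, -137, -158, -182, -208, -231, -250, -261, -261, -261]
max v,a mm/row 34.0 11.00000000000001
1.3871 range -0.2917753969642969 0.16379284647830858 final [ 0.0087862 -0.0693798]  P -0.23856000000000002 0.108544
1.43 range -0.29740546496468395 0.16654246146586765 final [0.0003026  0.00076053]  P -0.23856000000000002 0.108544
1.4728999999999999 range -0.3029566181167765 0.1698635394308069 final [-0.01292692  0.05972723]  P -0.23856000000000002 0.108544
[ 0.14  0.03 -0.08 -0.17 -0.24 -0.28 -0.3  -0.28 -0.24 -0.18 -0.1  -0.02
  0.05  0.11  0.15  0.17  0.16  0.14  0.11  0.06  0.02 -0.02 -0.04 -0.06
 -0.06 -0.05 -0.04 -0.02 -0.01 -0.   -0.    0.    0.    0.  ]
Optimization terminated successfully 0.9553244946757197
rel mm [-5, -15, -30, -51, -76, -102, -130, -157, -182, -203, -218, -227, -229, -223, -210, -191, -166, -138, -108, -78, -49, -24, -4, 10, 16, 15, 6, -9, -31, -57, -86, -117, -147, -176, -202, -223, -240, -251, -258, -261, -262, -261, -261, -261]
max v,a mm/row 31.0 7.999999999999993
1.3871 range -0.30895408907251154 0.18833331660387112 final [-0.0297393   0.00261684]  P -0.15275000000000002 0.12458
1.43 range -0.3143534279192062 0.19477475634930352 final [ 7.04301777e-05 -1.49194760e-03]  P -0.15275000000000002 0.12458
1.4728999999999999 range -0.31968682622306166 0.2015838218917554 final [0.02843384 0.01406675]  P -0.15275000000000002 0.12458
[ 0.14  0.03 -0.08 -0.18 -0.25 -0.3  -0.31 -0.3  -0.26 -0.2  -0.13 -0.05
  0.03  0.1   0.15  0.18  0.19  0.19  0.17  0.13  0.09  0.05  0.   -0.03
 -0.05 -0.07 -0.07 -0.07 -0.06 -0.04 -0.03 -0.01 -0.01 -0.    0.    0.
  0.    0.    0.    0.    0.  ]
```

Call:
{"api": "move_arm", "payload": {
  "commands": [
    [[0,-6,0],0],
    [[0,-19,0],0],
    [[0,-39,0],0],
    [[0,-66,0],0],
    [[0,-98,0],0],
    [[0,-132,0],0],
    [[0,-166,0],0],
    [[0,-200,0],0],
    [[0,-234,0],0],
    [[0,-267,0],0],
    [[0,-298,0],0],
    [[0,-323,0],0]
  ]
}}

```text
time_s: 9.15
ee_pos: [0.489, -0.2229, 0.3135]
tool_rot: [0.003, -0.035, 0.999, 0.0]
wrist_force: [20.4, 6.0, 2.8]
grip_width: 0.015
finger_force: 59.7
```

```bash
python3 - <<'E'
from h import *
s=robot.get_state(); print(s["time_s"],s["ee_pos"],rail(s["ee_pos"]),s["wrist_force"],s["tool_rot"],s["dq"].round(2))
E
```

```text
9.15 [ 0.4889667  -0.22291241  0.31354534] [-0.05425958 -0.21563279  0.31354534] [20.36119827  5.98394216  2.76283507] [ 2.96373865e-03 -3.47628267e-02  9.99391178e-01  1.90257119e-04] [-0.37  0.2   0.27  0.06  0.02 -0.37]
```

Call:
{"api": "move_arm", "payload": {
  "commands": [
    [[-1,-17,0],0],
    [[-1.5,-25,0],0],
    [[-1.5,-24,0],0],
    [[-1.5,-14,0],0],
    [[-1.5,4,0],0],
    [[-1.5,30,0],0],
    [[-1,59,0],0],
    [[-1,91,0],0],
    [[-0.5,123,0],0],
    [[-0.5,153,0],0],
    [[-0.5,177,0],0],
    [[-0.5,195,0],0]
  ]
}}

```text
time_s: 10.35
ee_pos: [0.4744, -0.0257, 0.3136]
tool_rot: [0.001, -0.035, 0.999, -0.0]
wrist_force: [9.3, -2.2, 3.5]
grip_width: 0.0152
finger_force: 59.9
```

```bash
python3 - <<'E'
from h import *
s=robot.get_state(); print(s["time_s"],s["ee_pos"],rail(s["ee_pos"]),s["wrist_force"],s["tool_rot"],s["dq"].round(2))
E
```

```text
10.35 [ 0.47438623 -0.02574509  0.31357693] [-0.05500189 -0.01793776  0.31357693] [ 9.30415663 -2.18118688  3.46140931] [ 1.30712864e-03 -3.49459279e-02  9.99388298e-01 -3.21711682e-04] [ 0.35 -0.04 -0.05 -0.01 -0.01  0.35]
```

Call:
{"api": "move_arm", "payload": {
  "commands": [
    [[0,11,0],0],
    [[0,12,0],0],
    [[0,5,0],0],
    [[0,-9,0],0],
    [[0,-30,0],0],
    [[-0.5,-54,0],0],
    [[-0.5,-80,0],0],
    [[-1,-103,0],0],
    [[-1,-122,0],0],
    [[-1,-133,0],0],
    [[-1,-133,0],0],
    [[-1,-133,0],0]
  ]
}}

```text
time_s: 11.55
ee_pos: [0.4844, -0.1603, 0.3136]
tool_rot: [0.001, -0.034, 0.999, -0.0]
wrist_force: [6.2, -0.4, 4.1]
grip_width: 0.0156
finger_force: 60.4
```

```bash
python3 fit.py 36 f2.npy 2.61; python3 - <<'E'
from th import *
r=meas(); cv2.imwrite("pics/s2.png",cv2.resize(r[-1]["frame"][100:310,120:400,::-1],None,fx=2,fy=2))
E
```

```text
[[ 1.155e+01 -1.530e-01 -2.800e-02 -4.600e-02  3.640e+02  2.270e+02]
 [ 1.170e+01 -1.530e-01 -5.000e-02 -5.900e-02  3.660e+02  2.190e+02]
 [ 1.185e+01 -1.520e-01 -5.600e-02 -6.200e-02  3.670e+02  2.270e+02]
 [ 1.200e+01 -1.520e-01 -5.800e-02 -6.600e-02  3.690e+02  2.210e+02]
 [ 1.215e+01 -1.520e-01 -3.100e-02 -5.100e-02  3.640e+02  2.230e+02]
 [ 1.230e+01 -1.520e-01 -3.000e-02 -4.200e-02  3.650e+02  2.250e+02]
 [ 1.245e+01 -1.520e-01 -1.600e-02 -2.400e-02  3.640e+02  2.210e+02]
 [ 1.260e+01 -1.520e-01  6.000e-03 -1.100e-02  3.660e+02  2.250e+02]
 [ 1.275e+01 -1.520e-01  1.400e-02  4.000e-03  3.670e+02  2.140e+02]
 [ 1.290e+01 -1.520e-01  2.900e-02  1.000e-02  3.680e+02  2.170e+02]
 [ 1.305e+01 -1.520e-01  3.200e-02  1.400e-02  3.680e+02  2.190e+02]
 [ 1.320e+01 -1.520e-01  2.800e-02  1.100e-02  3.640e+02  2.180e+02]]
line theta,thdot at 13.3 0.03605602556348642 -0.060364517398657135 bias -0.009608603410306003 w 2.610001988739255 amp 0.042836296526830984 L 1.440082360826187 res 0.004265284267010715
disc theta,thdot at 13.3 0.0328149031152218 -0.05691271800163871 bias -0.02297558024666045 w 2.6100024256697187 amp 0.03939927509977207 L 1.440081878668933 res 0.0022563607887824614
13.35 [ 0.48432799 -0.15982965  0.31358113] [ 5.78592729 -1.41456298  4.35316746]
```

View pics/s2.png

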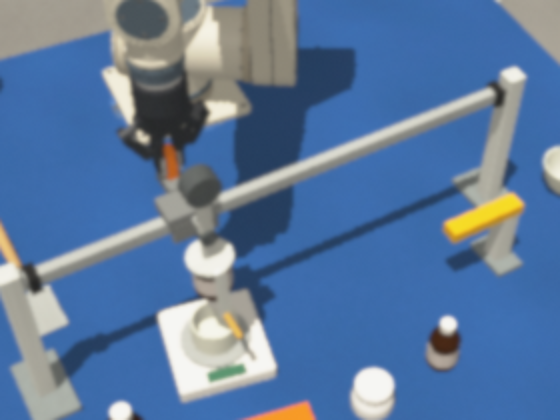

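The picture shows the bottle hanging just above the jar (crop ~(212,300)). The residual swing is about 0.04 rad, so I'll do one small correction.

```bash
python3 - <<'E'
import numpy as np
from plan import *
from station import robot
print(robot.get_state()["time_s"])
t=robot.get_state()["time_s"]-13.3;w=2.62;a,b=.0345,-.0585
th,thd=a*np.cos(w*t)+b/w*np.sin(w*t), -a*w*np.sin(w*t)+b*np.cos(w*t)
import plan as pl
for lag in (.035,0.0):
    r,rows=plan(-.152,th,thd,1.43,24,-.152,lim=(-.25,0)); 
    k=((rows+.152)*1000).round(1); print(r.message,th,thd,k.tolist())
    print(sim(-.152,k/1000-.152,th,thd,1.43,lag=lag)[2][-1])
E
```

```text
13.4
Optimization terminated successfully 0.027539347583637068 -0.07991579072306318 [1.6, 3.6, 5.3, 6.0, 5.4, 3.2, -0.4, -5.2, -10.9, -16.8, -22.5, -27.3, -30.8, -32.6, -32.4, -30.2, -26.2, -20.8, -14.6, -8.4, -3.2, 0.0, 0.0, 0.0]
[-1.70824725e-05  4.46173595e-05]
Optimization terminated successfully 0.027539347583637068 -0.07991579072306318 [1.6, 3.6, 5.3, 6.0, 5.4, 3.2, -0.4, -5.2, -10.9, -16.8, -22.5, -27.3, -30.8, -32.6, -32.4, -30.2, -26.2, -20.8, -14.6, -8.4, -3.2, 0.0, 0.0, 0.0]
[ 0.00512219 -0.00109354]
```

Call:
{"api": "move_arm", "payload": {
  "commands": [
    [[0,1.5,0],0],
    [[0,3.5,0],0],
    [[0,5.5,0],0],
    [[0,6,0],0],
    [[0,5.5,0],0],
    [[0,3,0],0],
    [[0,-0.5,0],0],
    [[0,-5,0],0],
    [[0,-11,0],0],
    [[0,-17,0],0],
    [[0,-22.5,0],0],
    [[0,-27.5,0],0]
  ]
}}

```text
time_s: 14.6
ee_pos: [0.4863, -0.1868, 0.3135]
tool_rot: [0.001, -0.035, 0.999, 0.0]
wrist_force: [7.7, 1.8, 5.0]
grip_width: 0.0153
finger_force: 60.4
```

Call:
{"api": "move_arm", "payload": {
  "commands": [
    [[0,-3.5,0],0],
    [[0,-5,0],0],
    [[0,-5,0],0],
    [[0,-2.5,0],0],
    [[0,1.5,0],0],
    [[0,6.5,0],0],
    [[0,13,0],0],
    [[0,19,0],0],
    [[0,24.5,0],0],
    [[0,27.5,0],0],
    [[0,27.5,0],0],
    [[0,27.5,0],0]
  ]
}}

```text
time_s: 15.8
ee_pos: [0.4843, -0.1591, 0.3136]
tool_rot: [0.001, -0.035, 0.999, 0.0]
wrist_force: [5.7, 2.8, 5.1]
grip_width: 0.0156
finger_force: 60.4
```

```bash
python3 fit.py 30 f3.npy 2.62; python3 - <<'E'
from th import *
r=meas(); im=r[-1]; Q=rail(pts(im)); 
# jar rim & bottle low part in rail coords
m=(abs(Q[...,0]-.065)<.045)&(abs(Q[...,1]+.155)<.06)
for lo,hi in((.074,.084),(.105,.125),(.125,.15),(.15,.2),(.2,.24),(.34,.41)):
    k=m&(Q[...,2]>lo)&(Q[...,2]<hi); q=Q[k]
    if len(q)>3: print(lo,len(q),q.mean(0).round(4),np.percentile(q,[3,97],axis=0)[:,1].round(4))
E
```

```text
[[ 1.580e+01 -1.520e-01 -6.000e-03 -2.300e-02  3.670e+02  2.240e+02]
 [ 1.595e+01 -1.520e-01 -4.000e-03 -2.000e-02  3.660e+02  2.250e+02]
 [ 1.610e+01 -1.520e-01 -7.000e-03 -2.300e-02  3.650e+02  2.260e+02]
 [ 1.625e+01 -1.520e-01 -2.000e-03 -1.700e-02  3.660e+02  2.220e+02]
 [ 1.640e+01 -1.520e-01 -2.000e-03 -1.900e-02  3.650e+02  2.210e+02]
 [ 1.655e+01 -1.520e-01 -1.000e-03 -1.800e-02  3.630e+02  2.230e+02]
 [ 1.670e+01 -1.520e-01 -2.000e-03 -1.700e-02  3.640e+02  2.220e+02]
 [ 1.685e+01 -1.520e-01 -5.000e-03 -2.300e-02  3.660e+02  2.200e+02]
 [ 1.700e+01 -1.520e-01 -5.000e-03 -1.900e-02  3.650e+02  2.180e+02]
 [ 1.715e+01 -1.520e-01 -8.000e-03 -2.600e-02  3.620e+02  2.230e+02]]
line theta,thdot at 17.25 -0.0017781394458740345 -0.009916596436092913 bias -0.006052689382504944 w 2.6199999910112 amp 0.004181830431795974 L 1.429112532386381 res 0.0013531689785246735
disc theta,thdot at 17.25 -0.0021996902147934385 -0.012868896129209028 bias -0.023507538943496498 w 2.6199999907022975 amp 0.005381853021729517 L 1.429112532723371 res 0.0015982662636240476
17.3 [ 0.48429402 -0.15916865  0.313565  ] [6.32400199 2.84493448 4.81205148]
0.074 79 [ 0.0726 -0.1624  0.0781] [-0.19   -0.1219]
0.105 11 [ 0.0774 -0.1596  0.121 ] [-0.1657 -0.1478]
0.125 55 [ 0.0924 -0.1551  0.136 ] [-0.165  -0.1441]
0.15 178 [ 0.087  -0.161   0.1781] [-0.1805 -0.1305]
0.2 411 [ 0.0722 -0.1559  0.2251] [-0.1834 -0.1238]
0.34 368 [ 0.0704 -0.1552  0.3803] [-0.1768 -0.1305]
```

Swing is now 0.005 rad and the spout sits within 2 mm of the jar axis. I'll hold it here, then release gently.

Call:
{"api": "move_arm", "payload": {
  "commands": [
    [[0,0,0],0],
    [[0,0,0],0],
    [[0,0,0],0],
    [[0,0,0],0],
    [[0,0,0],0],
    [[0,0,0],0],
    [[0,0,0],0],
    [[0,0,0],0],
    [[0,0,0],0],
    [[0,0,0],0],
    [[0,0,0],0],
    [[0,0,0],0]
  ]
}}

```text
time_s: 18.55
ee_pos: [0.4843, -0.1592, 0.3136]
tool_rot: [0.001, -0.035, 0.999, 0.0]
wrist_force: [5.5, 3.1, 5.3]
grip_width: 0.0153
finger_force: 60.4
```

Call:
{"api": "move_arm", "payload": {
  "commands": [
    [[0,0,0],0],
    [[0,0,0],0],
    [[0,0,0],0],
    [[0,0,0],0],
    [[0,0,0],0],
    [[0,0,0],0],
    [[0,0,0],0],
    [[0,0,0],0],
    [[0,0,0],0],
    [[0,0,0],0],
    [[0,0,0],0],
    [[0,0,0],0]
  ]
}}

```text
time_s: 19.75
ee_pos: [0.4843, -0.1592, 0.3136]
tool_rot: [0.001, -0.035, 0.999, 0.0]
wrist_force: [5.6, 2.3, 5.5]
grip_width: 0.0157
finger_force: 60.4
```

Call:
{"api": "move_arm", "payload": {
  "commands": [
    [[0,0,0],0],
    [[0,0,0],0],
    [[0,0,0],0],
    [[0,0,0],0],
    [[0,0,0],0],
    [[0,0,0],0],
    [[0,0,0],0],
    [[0,0,0],0],
    [[0,0,0],0],
    [[0,0,0],0],
    [[0,0,0],0],
    [[0,0,0],0]
  ]
}}

```text
time_s: 20.95
ee_pos: [0.4843, -0.1591, 0.3136]
tool_rot: [0.001, -0.035, 0.999, 0.0]
wrist_force: [5.6, 1.9, 4.6]
grip_width: 0.0151
finger_force: 60.4
```

Call:
{"api": "move_arm", "payload": {
  "commands": [
    [[0,0,0],0],
    [[0,0,0],0],
    [[0,0,0],0],
    [[0,0,0],0],
    [[0,0,0],0],
    [[0,0,0],0],
    [[0,0,0],0],
    [[0,0,0],0],
    [[0,0,0],0],
    [[0,0,0],0],
    [[0,0,0],0],
    [[0,0,0],0]
  ]
}}

```text
time_s: 22.15
ee_pos: [0.4843, -0.1592, 0.3136]
tool_rot: [0.001, -0.035, 0.999, 0.0]
wrist_force: [5.6, 3.0, 4.9]
grip_width: 0.0153
finger_force: 60.4
```

Call:
{"api": "move_arm", "payload": {
  "commands": [
    [[0,0,0],0],
    [[0,0,0],0],
    [[0,0,0],0]
  ],
  "squeeze": 20
}}

```text
time_s: 22.45
ee_pos: [0.4843, -0.1592, 0.3136]
tool_rot: [0.001, -0.035, 0.999, 0.0]
wrist_force: [6.1, 2.1, 4.7]
grip_width: 0.0151
finger_force: 60.4
```

Call:
{"api": "move_arm", "payload": {
  "commands": [
    [[0,0,0],0],
    [[0,0,0],0],
    [[0,0,0],0],
    [[0,0,0],0],
    [[0,0,0],0]
  ],
  "jaw": 24
}}

```text
time_s: 22.95
ee_pos: [0.4835, -0.1592, 0.3132]
tool_rot: [-0.0, -0.034, 0.999, 0.0]
wrist_force: [-0.3, 0.2, -0.3]
grip_width: 0.024
finger_force: 0.0
```

Call:
{"api": "move_arm", "payload": {
  "commands": [
    [[0,0,0],0],
    [[0,0,0],0],
    [[0,0,0],0],
    [[0,0,0],0],
    [[0,0,0],0],
    [[0,0,0],0]
  ],
  "jaw": 60
}}

```text
time_s: 23.55
ee_pos: [0.4837, -0.1592, 0.3133]
tool_rot: [0.0, -0.035, 0.999, -0.0]
wrist_force: [-1.0, 0.6, -0.3]
grip_width: 0.0602
finger_force: 0.0
```

```bash
python3 fit.py 12 f4.npy 2.62; python3 - <<'E'
from th import *
r=meas(); cv2.imwrite("pics/s3.png",cv2.resize(r[-1]["frame"][100:310,120:400,::-1],None,fx=2,fy=2))
im=robot.get_image("wrist"); cv2.imwrite("pics/w3.png",im["frame"][:,:,::-1])
E
```

```text
[[ 2.355e+01 -1.520e-01 -2.000e-03 -1.700e-02  3.660e+02  2.250e+02]
 [ 2.370e+01 -1.520e-01 -2.000e-03 -1.500e-02  3.640e+02  2.200e+02]
 [ 2.385e+01 -1.520e-01 -1.000e-03 -1.700e-02  3.640e+02  2.200e+02]
 [ 2.400e+01 -1.520e-01 -1.000e-03 -1.800e-02  3.650e+02  2.230e+02]]
line theta,thdot at 24.1 0.0034469713856027603 -0.012225960644827116 bias -0.0074454913698517216 w 2.6199999999563928 amp 0.005801454515357377 L 1.4291125226278416 res 0.0009183778011468636
disc theta,thdot at 24.1 0.008392728340546447 -0.03172960503348619 bias -0.031114010806725927 w 2.6199999986319584 amp 0.014734414747611295 L 1.429112524072701 res 0.0014583864462006364
24.15 [ 0.4836801  -0.15916403  0.31326822] [ 0.06533485 -0.26646693 -0.27555889]
```

View pics/w3.png

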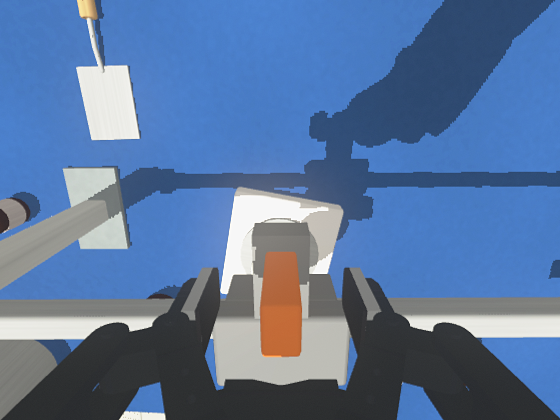

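The fingers are clear of the grip at (280,300) on both sides. I'll lift straight up and hand in.

Call:
{"api": "move_arm", "payload": {
  "commands": [
    [[0,0,-8],0],
    [[0,0,-25],0],
    [[0,0,-45],0],
    [[0,0,-65],0],
    [[0,0,-80],0],
    [[0,0,-85],0],
    [[0,0,-85],0],
    [[0,0,-85],0]
  ]
}}

```text
time_s: 25.05
ee_pos: [0.4836, -0.1591, 0.3977]
tool_rot: [-0.0, -0.035, 0.999, 0.0]
wrist_force: [-0.0, -0.5, -0.1]
grip_width: 0.0596
finger_force: 0.0
```

```bash
python3 fit.py 3 f5.npy 2.62 | head -1; python3 -c "
from station import robot
print(robot.get_state()['ee_pos'],robot.get_state()['wrist_force']); print(robot.job_done())"
```

```text
[[ 2.505e+01 -1.520e-01 -7.000e-03 -2.200e-02  3.690e+02  2.220e+02]]
[ 0.48352331 -0.15909532  0.39760801] [-0.26573109 -0.10454991 -0.31026016]
the job is handed in; nothing more can be done
None
```

I handed the job in at about 25 s: the bottle was hanging with its spout within about 2 mm of the jar's axis and a swing of roughly 0.01 rad, and the grip was released and the arm lifted clear; no verdict came back.

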